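Put the battery cells back in their slanted racks

ROBOT

A 6-joint arm with a two-finger parallel gripper is mounted at the origin on a cart in front of the work surface, level with it; the furniture and walls round the work are solid. World frame = base frame: x ahead of the robot, y to its left, z up, the work surface at z = 0. Lengths are in m, angles in rad, forces in N, time in s.
With the tool pointing down it reaches from about 0.375 to 0.975 m from the base axis. Payload 3.8 kg.
Tool frame: the origin (TCP) lies midway between the tips of the shut fingers; the grasp point (between the pads) lies 19 mm behind it; z points along the fingers, y is the line along which they close (so a half turn about z gives the same grasp; the last joint's range is limited). The gripper opens to 85 mm and grips with 20 to 120 N. Pads are 22 mm wide; open, the fingers measure 114 mm over their backs; the gripper's body (76 mm by 85 mm) begins 54 mm behind the grasp point. The pads swing forward as they close: fully open they stand 13 mm farther back than shut.
Start: joints at [1.246, 0.264, 1.604, -0, 1.274, -0.037], TCP at [0.192, 0.647, 0.231] pointing down, gripper open.
Joint ranges: [-2.63, 2.63], [-0.94, 2.18], [0.31, 2.57], [-1.31, 4.45], [0, 2.66], [-2.55, 2.55]. Speed limits (rad/s): [2.57, 2.57, 3.14, 3.14, 3.14, 3.14].

INTERFACE

Orientations are given as a rotation vector (axis times angle).
In Python, from workcell import bot, cams gives the robot as it stands.
- The arm moves only by the tool play_rows, never from a script. Its argument "rows" is a list of rows, each a list of 2 entries, a list of its own where there are three numbers: the shift along the tool's x, y, z scaled (see below), then the turn, a rotation vector about the tool's x, y, z scaled (see below). A call has 1 to 20 rows; each row is the pose to reach, as a shift and turn from the pose commanded when the call began, along the tool's axes at that moment; what a row does not reach only later rows make up. The controller multiplies each number of a shift by 250 mm and each number of a turn by 45 degrees. A row lasts 1/12 s, in which the tool goes at most 41.7 mm and 7.16 degrees, less where a joint would pass 70% of its speed; a pose out of reach is approached as far as the arm can. A call with a number of a shift or a turn outside -1 to 1 is refused whole. A call with a gripper value outside its range is refused whole. "claw" is the opening, from -1 (shut) to 1 (fully open), set as the call begins (left out, the last holds). The fingers move at their own pace and stop on an object; "newtons" is the grip in N (left out, the last holds). Time passes only in rows, so rows that repeat a pose let the fingers close. It gives the time, the measured TCP pose, the force, the opening and the grip force at its end, in the units of the state.
- bot.read_state(): the state, without advancing time (a new reading comes with each control period).
- cams.read_camera(name): name is "side" or "top"; returns a dict with "image" (384x512x3 uint8, red, green, blue), "K" (3x3 intrinsics, pixels), "T" (4x4, takes a point from camera to world coordinates). Camera axes: x right, y down, z forward; pixel columns grow to the right and rows downward; lengths in m; the calibration is good to about 2 mm. A picture is of the moment at which its call begins. There is no depth.
- bot.finish_job(): hands the job in; it is judged then, once.
The state is a dict: "time": time; "q": joint angles; "joint_vel": joint speeds; "joint_torque": joint torques, N m; "tool_pos": TCP position; "tcp_rot": TCP orientation; "wrist_force": force on the tool from outside, world axes, zero at the start; "torque": the same for the moment, N m; "width": opening from 0.0 (shut) to 1.0 (fully open); "grip_force": force on a finger pad.
Only numpy, scipy, OpenCV 4.12 (cv2) and the standard library are available. Lean on these libraries where they do the work, as an engineer would, in place of code of your own. Each camera call takes 0.05 s, during which the arm holds its last target. There are 200 camera calls.

TASK

Put the four loose battery cells away in the two slanted racks: the two red cells in the rack with the red rails, the two blue cells in the rack with the blue rails. Each cell must lie across its rack, down at the low end against the stop or against the cell already there. Leave the two sample vials standing among them where they are.

Things in the scene. Friction and masses are not known exactly. Their poses are not given: they have to be found in the camera images.
- red_cell_1: A red battery cell, a cylinder 15 mm across and 50 mm long, 23 g, lying on its side (axis level, 7.5 mm above the table); it can roll. Sleeve red, white at one end. Origin: centre of the white end face; its own z axis runs along the cell, so the cell's middle is 25 mm from the origin along +z. The two red cells are alike.
- red_cell_2: A red battery cell, a cylinder 15 mm across and 50 mm long, 23 g, lying on its side (axis level, 7.5 mm above the table); it can roll. Sleeve red, white at one end. Origin: centre of the white end face; its own z axis runs along the cell, so the cell's middle is 25 mm from the origin along +z. The two red cells are alike.
- blue_cell_1: A blue battery cell, a cylinder 15 mm across and 50 mm long, 23 g, lying on its side (axis level, 7.5 mm above the table); it can roll. Sleeve blue, yellow at one end. Origin: centre of the yellow end face; its own z axis runs along the cell, so the cell's middle is 25 mm from the origin along +z. The two blue cells are alike.
- blue_cell_2: A blue battery cell, a cylinder 15 mm across and 50 mm long, 23 g, lying on its side (axis level, 7.5 mm above the table); it can roll. Sleeve blue, yellow at one end. Origin: centre of the yellow end face; its own z axis runs along the cell, so the cell's middle is 25 mm from the origin along +z. The two blue cells are alike.
- red_rack: Fixed slanted rack with red rails and stop, 137 x 76 x 46 mm. Origin: table, under its middle; +x points level up the slope. Stop bar at the low end: inner face x = -60 mm, top 22 mm up. Lane 66 mm wide (y), open at the high end x = +70 mm; floor rises at 12 deg from z 8 (stop) to 35 mm, rails 10 mm over it. A cell let go across the lane (axis along y) rolls to the stop.
- blue_rack: Fixed slanted rack with blue rails and stop, 137 x 76 x 46 mm. Origin: table, under its middle; +x points level up the slope. Stop bar at the low end: inner face x = -60 mm, top 22 mm up. Lane 66 mm wide (y), open at the high end x = +70 mm; floor rises at 12 deg from z 8 (stop) to 35 mm, rails 10 mm over it. A cell let go across the lane (axis along y) rolls to the stop.
- vial_blue_cap: Small glass sample vial with a blue screw cap, standing upright on the table, 15 mm across, 48 mm high, 12 g, easily tipped. Origin: centre of its underside. It stays where it is. (Behind the work stand two computer screens, fixed; their lower edges run about 0.58 m ahead of the base, 8 cm over the table: keep gripper and wrist clear of them.)
- vial_white_cap: Small glass sample vial with a white screw cap, standing upright on the table, 15 mm across, 48 mm high, 12 g, easily tipped. Origin: centre of its underside. It stays where it is. (Behind the work stand two computer screens, fixed; their lower edges run about 0.58 m ahead of the base, 8 cm over the table: keep gripper and wrist clear of them.)

How it is judged:
At the end, for the whole second after the job is handed in: Red cells in the red rack, blue in the blue, each on the floor between the rails, across the lane within 0.3 rad, its origin at rack x -60 to -29 mm, y within 45 mm, z 8 to 26 mm, slower than 0.03 m/s; both vials upright within 0.2 rad and within 30 mm of their start (x of red_cell_1 in the frame of red_rack between -0.06 and -0.029 m and y of red_cell_1 in the frame of red_rack between -0.045 and 0.045 m and z of red_cell_1 in the frame of red_rack between 0.008 and 0.026 m and angle between the z axis of each of red_cell_1, red_cell_2 and the y axis of red_rack, either way round below 0.3 rad and linear speed of each of red_cell_1, red_cell_2, blue_cell_1, blue_cell_2 below 0.03 m/s and x of red_cell_2 in the frame of red_rack between -0.06 and -0.029 m and y of red_cell_2 in the frame of red_rack between -0.045 and 0.045 m and z of red_cell_2 in the frame of red_rack between 0.008 and 0.026 m and x of blue_cell_1 in the frame of blue_rack between -0.06 and -0.029 m and y of blue_cell_1 in the frame of blue_rack between -0.045 and 0.045 m and z of blue_cell_1 in the frame of blue_rack between 0.008 and 0.026 m and angle between the z axis of each of blue_cell_1, blue_cell_2 and the y axis of blue_rack, either way round below 0.3 rad and x of blue_cell_2 in the frame of blue_rack between -0.06 and -0.029 m and y of blue_cell_2 in the frame of blue_rack between -0.045 and 0.045 m and z of blue_cell_2 in the frame of blue_rack between 0.008 and 0.026 m and angle between each of vial_blue_cap, vial_white_cap's own z axis and vertical below 0.2 rad and distance of each of vial_blue_cap, vial_white_cap from where it was at the start of the episode below 0.03 m); the robot touches nothing.
It fails at once if a sample vial is knocked over (angle between any of vial_blue_cap, vial_white_cap's own z axis and vertical above 0.6 rad).
It fails at once if a sample vial is displaced by more than 30 mm (distance of any of vial_blue_cap, vial_white_cap from where it was at the start of the episode above 0.03 m).
It also fails if it takes over 115 s, if anything falls off the work surface, if the arm or the gripper's body presses on something with over 40 N, if the wrist force passes 120 N, or if a joint passes its speed limit or range.

## Working session

There is one attempt and no reset: what is moved stays moved. The work goes in short steps, Python scripts to look and compute and a tool call to move; the robot and the scene stay as the last step left them, time stands still between calls to the robot, and variables do not carry over. Pictures are saved under pics/ and viewed, at most 14 in all, crops included, and the job is handed in when it is done.

Besides the shell and the picture viewer there is one more tool, called after "Request:" as a command line: name --argument value ..., lists and objects as JSON in quotes. play_rows: Moves the arm, as the interface text tells. Its arguments: {"type":"object","properties":{"rows":{"type":"array","items":{"type":"array"}},"claw":{"type":"number"},"newtons":{"type":"number"}},"required":["rows"]}

```bash
mkdir -p pics; ls; python3 - <<'E'
from workcell import bot, cams
import cv2
for n in("top","side"):
    c=cams.read_camera(n); cv2.imwrite(f"pics/{n}0.png",cv2.resize(c["image"][:,:,::-1],(800,600)))
    print(n,c["K"].round(1).tolist(),c["T"].round(3).tolist())
s=bot.read_state();print(s)
E
```

```text
pics
top [[412.5, 0.0, 254.3], [0.0, 412.5, 183.2], [0.0, 0.0, 1.0]] [[0.002, -0.993, 0.116, 0.292], [-1.0, 0.0, 0.022, -0.013], [-0.022, -0.116, -0.993, 1.248], [0.0, 0.0, 0.0, 1.0]]
side [[451.4, 0.0, 252.2], [0.0, 451.4, 187.2], [0.0, 0.0, 1.0]] [[0.983, -0.064, 0.173, 0.248], [-0.184, -0.397, 0.899, -0.972], [0.011, -0.916, -0.402, 0.479], [0.0, 0.0, 0.0, 1.0]]
{'time': 0.1, 'q': array([ 1.24609765e+00,  2.64696783e-01,  1.60528173e+00,  1.19225703e-05,
        1.27371358e+00, -3.69510096e-02]), 'joint_vel': array([-0.00159305, -0.00037501, -0.00120427,  0.00081566,  0.00155991,
       -0.00146283]), 'joint_torque': array([ 3.54844815e-04, -5.16708934e+01, -3.68589377e+01,  1.22036610e-05,
        6.27792368e-03,  1.36569011e-05]), 'tool_pos': array([0.19137219, 0.6465873 , 0.23004983]), 'tcp_rot': array([-0.45038471, -3.10874652,  0.00324041]), 'wrist_force': array([-0.84441374, -0.53237612,  0.01486801]), 'torque': array([0.00160916, 0.01564612, 0.01425774]), 'grip_force': 0.0, 'width': 0.9995321984934339}
```

View pics/top0.png

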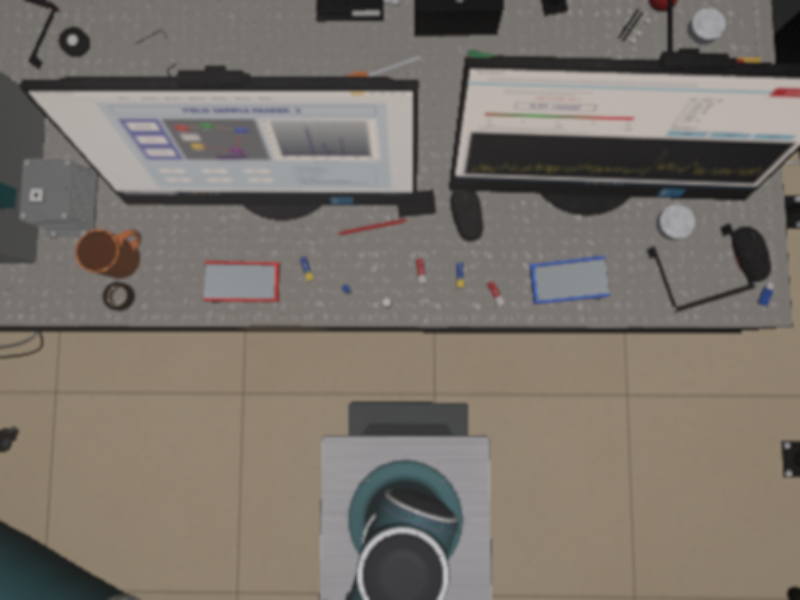

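View pics/side0.png

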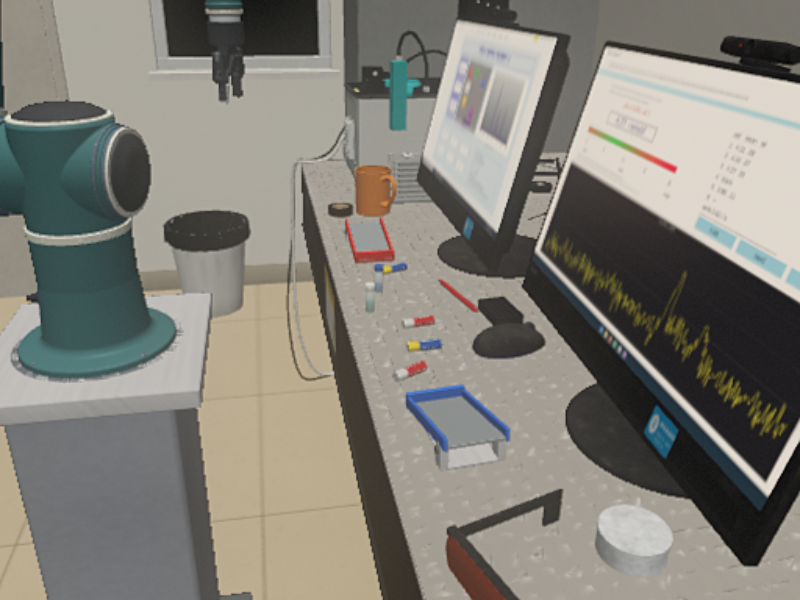

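Top view (800x600): red rack (242,282), stop on its right; blue rack (570,279), stop on its left; cells at (306,268) blue, (421,270) red, (460,274) blue, (495,292) red; vials (346,289) blue cap and (386,302) white cap.

```bash
cat > h.py <<'E'
import numpy as np, cv2
from workcell import bot, cams
from scipy.optimize import least_squares
def ray(c,u,v):
    d=c["T"][:3,:3]@np.linalg.inv(c["K"])@np.array([u,v,1.]); return c["T"][:3,3],d
def onz(c,u,v,z):
    o,d=ray(c,u,v); return o+d*(z-o[2])/d[2]
def proj(c,P):
    p=np.linalg.inv(c["T"])@np.r_[P,1]; q=c["K"]@p[:3]; return q[:2]/q[2]
def tri(obs): # obs: [(c,u,v)]
    A=np.zeros((3,3));b=np.zeros(3)
    for c,u,v in obs:
        o,d=ray(c,u,v); d=d/np.linalg.norm(d); M=np.eye(3)-np.outer(d,d); A+=M; b+=M@o
    return np.linalg.solve(A,b)
def masks(im):
    h=cv2.cvtColor(im,cv2.COLOR_RGB2HSV); H,S,V=[h[...,i].astype(int) for i in range(3)]
    return dict(red=((H<8)|(H>172))&(S>110)&(V>60), blue=(H>105)&(H<128)&(S>110)&(V>50), yel=(H>18)&(H<35)&(S>110)&(V>90))
def blobs(m,amin=4):
    n,l,st,ce=cv2.connectedComponentsWithStats(m.astype(np.uint8),connectivity=8)
    return [(int(st[i,4]),ce[i],st[i,:4].tolist(),l==i) for i in range(1,n) if st[i,4]>=amin]
E
python3 - <<'E'
from h import *
for n,(x0,x1,y0,y1) in dict(top=(120,400,150,205),side=(205,335,135,305)).items():
    c=cams.read_camera(n); np.savez(f"{n}.npz",**c)
    for k,m in masks(c["image"]).items():
        for a,ce,bb,_ in blobs(m):
            if x0<ce[0]<x1 and y0<ce[1]<y1: print(n,k,a,ce.round(1),bb,onz(c,*ce,.0075).round(3))
    im=c["image"][:,:,::-1]
    if n=="top":
        cv2.imwrite("pics/tc.png",cv2.resize(np.vstack([im[155:205,125:265],im[155:205,260:400]]),None,fx=5.7,fy=5.7,interpolation=cv2.INTER_CUBIC))
    else: cv2.imwrite("pics/sc.png",cv2.resize(im[135:305,200:340],None,fx=3.5,fy=3.5,interpolation=cv2.INTER_CUBIC))
E
```

```text
top red 186 [158.6 180. ] [131, 167, 48, 26] [0.447 0.307 0.008]
top red 31 [268.5 170.1] [267, 166, 4, 9] [ 0.477 -0.027  0.008]
top red 30 [315.3 184.7] [313, 181, 6, 9] [ 0.433 -0.169  0.008]
top blue 155 [357.1 179.6] [340, 164, 49, 30] [ 0.448 -0.295  0.008]
top blue 5 [194.2 166.4] [193, 166, 3, 2] [0.489 0.199 0.008]
top blue 14 [293.8 174. ] [293, 171, 3, 6] [ 0.465 -0.104  0.008]
top blue 8 [220.9 184.1] [220, 183, 3, 3] [0.434 0.117 0.008]
top yel 14 [197.5 176.5] [196, 175, 4, 4] [0.458 0.189 0.008]
top yel 17 [294.2 181.1] [293, 179, 4, 5] [ 0.444 -0.105  0.008]
side red 255 [237.5 158.7] [221, 139, 32, 29] [0.446 0.302 0.007]
side red 82 [293.  188.8] [281, 179, 25, 20] [0.553 0.056 0.008]
side red 54 [271.1 204.8] [265, 202, 13, 7] [ 0.476 -0.027  0.008]
side red 57 [266.1 234.9] [260, 231, 13, 10] [ 0.434 -0.166  0.008]
side blue 16 [241.8 170.7] [240, 169, 5, 4] [0.443 0.202 0.007]
side blue 23 [254.8 170.2] [251, 169, 9, 4] [0.48  0.2   0.007]
side blue 42 [275.5 219.6] [269, 217, 13, 6] [ 0.469 -0.102  0.008]
side blue 522 [286.1 260.5] [260, 246, 66, 43] [ 0.451 -0.268  0.008]
side yel 35 [210.6 183.7] [208, 171, 6, 25] [0.347 0.123 0.008]
side yel 22 [247.5 172. ] [245, 170, 6, 5] [0.457 0.19  0.008]
side yel 34 [264.1 221. ] [261, 219, 7, 6] [ 0.443 -0.105  0.007]
```

View pics/tc.png

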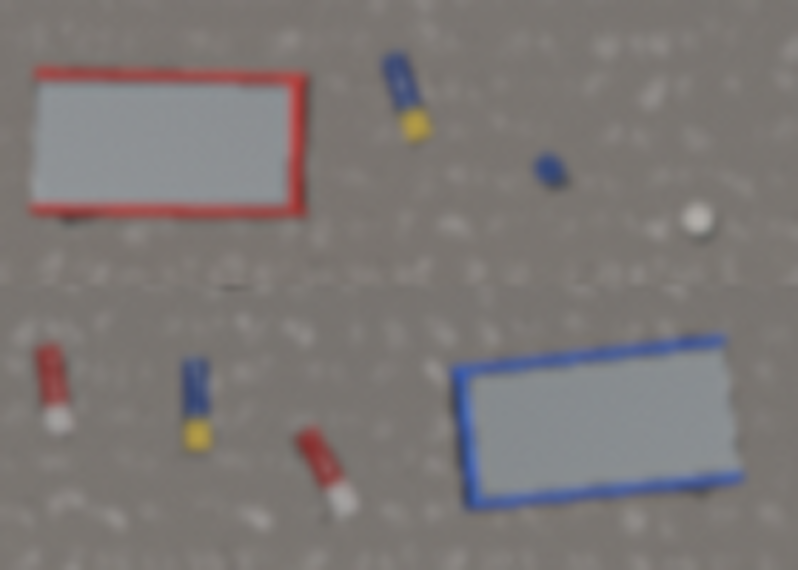

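View pics/sc.png

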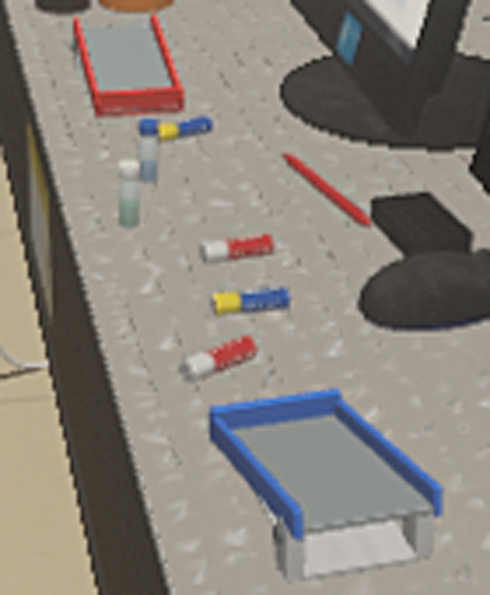

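```bash
cat > m.py <<'E'
from h import *
T=dict(np.load("top.npz"));S=dict(np.load("side.npz"))
up=lambda p:(T,p[0]/5.7+125-.41,p[1]/5.7+155-.41)
lo=lambda p:(T,p[0]/5.7+260-.41,p[1]/5.7-50+155-.41)
sd=lambda p:(S,p[0]/3.5+200-.36,p[1]/3.5+135-.36)
cells=dict(blueA=(up,(394,56),(418,138),(211,124),(159,132)),redA=(lo,(48,347),(60,430),(272,244),(203,252)),blueB=(lo,(196,360),(198,448),(289,297),(215,304)),redB=(lo,(307,432),(345,512),(256,345),(184,368)))
for k,(f,a,b,c,d) in cells.items():
    for nm,(p,q) in dict(top=(f(a),f(b)),side=(sd(c),sd(d))).items():
        P,Q=onz(*p,.0075),onz(*q,.0075); v=P-Q
        print(k,nm,"mid",((P+Q)/2)[:2].round(4),"len",np.linalg.norm(v).round(4),"axis deg",np.degrees(np.arctan2(v[1],v[0])).round(1))
print("vials",onz(*up((549,170)),.048).round(4),onz(*up((697,218)),.048).round(4))
print("vial side",onz(*sd((149,126)),.048).round(4),onz(*sd((129,166)),.048).round(4))
racks=dict(red=(up,[(306,74),(304,214),(35,68),(30,213)],[1,-1,1,-1],1),blue=(lo,[(455,370),(472,508),(726,338),(742,478)],[-1,1,-1,1],1))
# red: +x -> +y world => rack +y -> -x world(bottom of picture)
for k,(f,pp,_,_) in racks.items():
    W=[onz(*f(p),z) for p,z in zip(pp,[.022,.022,.045,.045])]
    s=-1 if k=="red" else 1
    M=np.array([(-.067,s*.038),(-.067,-s*.038),(.07,s*.038),(.07,-s*.038)])
    W=np.array(W)[:,:2]; mc,wc=M.mean(0),W.mean(0); H=(M-mc).T@(W-wc); U,_,Vt=np.linalg.svd(H); R=Vt.T@U.T
    t=wc-R@mc; print(k,"pos",t.round(4),"yaw",np.degrees(np.arctan2(R[1,0],R[0,0])).round(1),"det",np.linalg.det(R).round(1),"res mm",((M@R.T+t-W)*1000).round(1).tolist())
    for x in(-.067,.07):
        for y in(-.038,.038):
            q=proj(S,np.r_[R@[x,y]+t,.022 if x<0 else .045]); print("  side px crop",(( q+.36-[200,135])*3.5).round(0),end="")
    print()
E
python3 m.py
```

```text
blueA top mid [0.473 0.194] len 0.0464 axis deg 17.2
blueA side mid [0.4726 0.1936] len 0.046 axis deg 13.3
redA top mid [ 0.4692 -0.0292] len 0.0451 axis deg 8.0
redA side mid [ 0.4671 -0.0292] len 0.0493 axis deg 5.3
blueB top mid [ 0.4608 -0.1051] len 0.0472 axis deg 0.8
blueB side mid [ 0.4598 -0.1051] len 0.0487 axis deg 1.8
redB top mid [ 0.4245 -0.1729] len 0.0468 axis deg 24.5
redB side mid [ 0.4254 -0.1712] len 0.0517 axis deg 22.3
vials [0.429  0.1127 0.048 ] [0.4042 0.0363 0.048 ]
vial side [0.4276 0.1016 0.048 ] [0.4014 0.0292 0.048 ]
red pos [0.4455 0.3118] yaw 90.4 det 1.0 res mm [[0.7, 0.1], [-0.8, 0.3], [0.1, -0.1], [-0.0, -0.3]]
  side px crop [187.  89.]  side px crop [97. 94.]  side px crop [159.  13.]  side px crop [75. 17.]
blue pos [ 0.4468 -0.3085] yaw -84.5 det 1.0 res mm [[1.5, 1.2], [-1.4, 1.1], [1.6, -0.3], [-1.7, -2.0]]
  side px crop [208. 404.]  side px crop [338. 385.]  side px crop [294. 512.]  side px crop [445. 487.]
```

```bash
cat > p.py <<'E'
import sys
from h import *
from scipy.spatial.transform import Rotation as Ro
def plan(*wps):
    """wps: (x,y,z,yaw_deg of tool y); prints scaled shift, turn, rows needed"""
    s=bot.read_state(); R=Ro.from_rotvec(s["tcp_rot"]); p=s["tool_pos"]; last=p; lR=R
    ya=R.as_matrix()[:,1]; print("t",round(s["time"],2),"pos",p.round(4),"yaw",np.degrees(np.arctan2(ya[1],ya[0])).round(1),"q6",s["q"][5].round(2),"w",round(s["width"],3),"F",s["wrist_force"].round(1),"grip",round(s["grip_force"],1))
    for x,y,z,a in wps:
        a=np.radians(a); Y=[np.cos(a),np.sin(a),0]; Z=[0,0,-1]; D=Ro.from_matrix(np.c_[np.cross(Y,Z),Y,Z])
        t=np.array([x,y,z]); sh=R.inv().apply(t-p)/.25; tu=np.degrees((R.inv()*D).as_rotvec())/45
        n=max(np.linalg.norm(t-last)/.0417,np.degrees((lR.inv()*D).magnitude())/7.16); last=t;lR=D
        print((x,y,z),"shift",sh.round(3).tolist(),"turn",tu.round(3).tolist(),"rows",round(n,1))
if len(sys.argv)>1: plan(*eval(sys.argv[1]))
E
python3 p.py "[(.33,.42,.15,90),(.473,.1938,.15,105.5)]"
```

```text
t 0.2 pos [0.1914 0.6468 0.2304] yaw 73.5 q6 -0.04 w 0.995 F [ 0.1  0.8 -0.5] grip 0.0
(0.33, 0.42, 0.15) shift [-0.789, -0.712, 0.323] turn [-0.002, -0.0, -0.366] rows 6.7
(0.473, 0.1938, 0.15) shift [-1.594, -1.417, 0.324] turn [-0.002, -0.001, -0.711] rows 6.4
```

Request:
play_rows --rows '[[[-0.79,-0.71,0.32],[0,0,-0.37]],[[-0.79,-0.71,0.32],[0,0,-0.37]],[[-0.79,-0.71,0.32],[0,0,-0.37]],[[-0.79,-0.71,0.32],[0,0,-0.37]],[[-0.79,-0.71,0.32],[0,0,-0.37]],[[-0.79,-0.71,0.32],[0,0,-0.37]],[[-0.79,-0.71,0.32],[0,0,-0.37]],[[-0.79,-0.71,0.32],[0,0,-0.37]],[[-0.79,-0.71,0.32],[0,0,-0.37]]]' --claw 0.1 --newtons 30

```text
time: 0.95
tool_pos: [0.3308, 0.4195, 0.1506]
tcp_rot: [-0.0, -3.14, 0.001]
wrist_force: [-0.6, 0.5, 0.3]
width: 0.554
grip_force: 0.0
```

```bash
python3 p.py "[(.473,.1938,.08,105.5),(.473,.1938,.004,105.5)]"
```

```text
t 0.95 pos [0.3308 0.4195 0.1506] yaw 90.0 q6 -0.71 w 0.554 F [-0.6  0.5  0.3] grip 0.0
(0.473, 0.1938, 0.08) shift [-0.569, -0.902, 0.282] turn [-0.001, -0.002, -0.345] rows 6.6
(0.473, 0.1938, 0.004) shift [-0.57, -0.902, 0.586] turn [-0.001, -0.002, -0.345] rows 1.8
```

Request:
play_rows --rows '[[[-0.57,-0.9,0.28],[0,0,-0.345]],[[-0.57,-0.9,0.28],[0,0,-0.345]],[[-0.57,-0.9,0.28],[0,0,-0.345]],[[-0.57,-0.9,0.28],[0,0,-0.345]],[[-0.57,-0.9,0.28],[0,0,-0.345]],[[-0.57,-0.9,0.28],[0,0,-0.345]],[[-0.57,-0.9,0.28],[0,0,-0.345]],[[-0.57,-0.9,0.28],[0,0,-0.345]],[[-0.57,-0.9,0.28],[0,0,-0.345]]]'

```text
time: 1.7
tool_pos: [0.4747, 0.1964, 0.0814]
tcp_rot: [-0.425, 3.113, 0.001]
wrist_force: [-0.1, 0.5, 0.6]
width: 0.549
grip_force: 0.0
```

```bash
python3 p.py "[(.473,.1938,.004,105.5)]"; python3 - <<'E'
from h import *
c=cams.read_camera("side"); cv2.imwrite("pics/s2.png",cv2.resize(c["image"][110:230,180:330,::-1],None,fx=4,fy=4,interpolation=cv2.INTER_CUBIC))
E
```

```text
t 1.7 pos [0.4747 0.1964 0.0814] yaw 105.5 q6 -1.5 w 0.549 F [-0.1  0.5  0.6] grip 0.0
(0.473, 0.1938, 0.004) shift [0.009, -0.009, 0.309] turn [0.001, 0.0, 0.001] rows 1.9
```

View pics/s2.png

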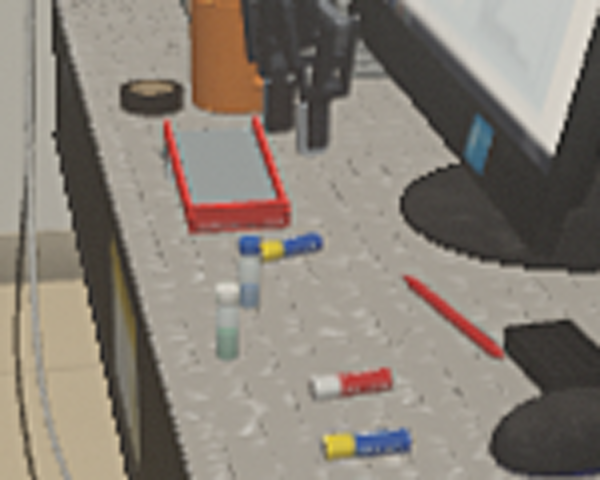

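Gripper hovers over the first blue cell; the tips are at about (296,140) with the cell below at (295,245), vials clear.

Request:
play_rows --rows '[[[0,0,0.15],[0,0,0]],[[0,0,0.15],[0,0,0]],[[0,0,0.305],[0,0,0]],[[0,0,0.305],[0,0,0]],[[0,0,0.305],[0,0,0]],[[0,0,0.305],[0,0,0]]]'

```text
time: 2.25
tool_pos: [0.474, 0.1977, 0.0064]
tcp_rot: [-0.431, 3.111, 0.001]
wrist_force: [0.1, 0.2, 0.4]
width: 0.554
grip_force: 0.0
```

Request:
play_rows --rows '[[[0,0,0],[0,0,0]],[[0,0,0],[0,0,0]],[[0,0,0],[0,0,0]],[[0,0,0],[0,0,0]],[[0,0,0],[0,0,0]],[[0,0,0],[0,0,0]],[[0,0,0],[0,0,0]],[[0,0,0],[0,0,0]]]' --claw -1

```text
time: 2.92
tool_pos: [0.4752, 0.197, 0.007]
tcp_rot: [-0.428, 3.109, 0.002]
wrist_force: [-2.2, 0.8, 7.2]
width: 0.154
grip_force: 29.1
```

```bash
python3 p.py "[(.473,.194,.12,105.5),(.44,0,.12,100)]"
```

```text
t 2.92 pos [0.4752 0.197  0.007 ] yaw 105.7 q6 -1.5 w 0.154 F [-2.2  0.8  7.2] grip 29.1
(0.473, 0.194, 0.12) shift [0.01, -0.009, -0.452] turn [0.001, 0.004, 0.004] rows 2.7
(0.44, 0, 0.12) shift [0.347, -0.721, -0.453] turn [0.001, 0.004, 0.126] rows 4.7
```

Grip sits too high on the cell (13 mm chord, 7 N upward), so I reopen, go lower and re-grip.

Request:
play_rows --rows '[[[0,0,0],[0,0,0]],[[0,0,0],[0,0,0]],[[0,0,0],[0,0,0]],[[0.005,-0.008,0.02],[0,0,0]],[[0.005,-0.008,0.02],[0,0,0]],[[0.005,-0.008,0.02],[0,0,0]],[[0.005,-0.008,0.02],[0,0,0]],[[0.005,-0.008,0.02],[0,0,0]]]' --claw 0

```text
time: 3.58
tool_pos: [0.473, 0.1941, -0.0001]
tcp_rot: [0.429, -3.112, 0.0]
wrist_force: [-0.4, 0.0, 0.4]
width: 0.502
grip_force: 0.0
```

Request:
play_rows --rows '[[[0,0,0],[0,0,0]],[[0,0,0],[0,0,0]],[[0,0,0],[0,0,0]],[[0,0,0],[0,0,0]],[[0,0,0],[0,0,0]],[[0,0,0],[0,0,0]],[[0,0,0],[0,0,0]],[[0,0,0],[0,0,0]]]' --claw -1

```text
time: 4.25
tool_pos: [0.4735, 0.1943, 0.0004]
tcp_rot: [-0.429, 3.111, 0.0]
wrist_force: [-0.6, 0.7, 4.3]
width: 0.159
grip_force: 31.0
```

```bash
python3 p.py "[(.473,.194,.12,105.5),(.44,0,.12,100)]"
```

```text
t 4.25 pos [4.735e-01 1.943e-01 4.000e-04] yaw 105.7 q6 -1.5 w 0.159 F [-0.6  0.7  4.3] grip 31.0
(0.473, 0.194, 0.12) shift [0.002, -0.001, -0.478] turn [0.0, 0.001, 0.004] rows 2.9
(0.44, 0, 0.12) shift [0.339, -0.712, -0.479] turn [0.0, 0.001, 0.126] rows 4.7
```

Request:
play_rows --rows '[[[0,0,-0.08],[0,0,0]],[[0,0,-0.2],[0,0,0]],[[0,0,-0.35],[0,0,0]],[[0,0,-0.48],[0,0,0]],[[0,0,-0.48],[0,0,0]],[[0.34,-0.71,-0.48],[0,0,0.12]],[[0.34,-0.71,-0.48],[0,0,0.12]],[[0.34,-0.71,-0.48],[0,0,0.12]],[[0.34,-0.71,-0.48],[0,0,0.12]],[[0.34,-0.71,-0.48],[0,0,0.12]],[[0.34,-0.71,-0.48],[0,0,0.12]],[[0.34,-0.71,-0.48],[0,0,0.12]]]'

```text
time: 5.25
tool_pos: [0.4381, -0.001, 0.1191]
tcp_rot: [0.275, -3.128, -0.001]
wrist_force: [-0.6, -0.2, -0.7]
width: 0.153
grip_force: 29.5
```

```bash
cat > rk.py <<'E'
import numpy as np
def rk(c,x,y=0):
    p,a=dict(red=((.4455,.3118),90.4),blue=((.4462,-.3085),-84.5))[c]; a=np.radians(a)
    return p[0]+x*np.cos(a)-y*np.sin(a), p[1]+x*np.sin(a)+y*np.cos(a), .008+(x+.06)*.2126
E
python3 - <<'E'
from rk import rk
for c in("red","blue"):
    for x in(-.018,.01): print(c,x,rk(c,x))
from h import *
c=cams.read_camera("side"); cv2.imwrite("pics/s3.png",cv2.resize(c["image"][110:310,180:340,::-1],None,fx=3,fy=3,interpolation=cv2.INTER_CUBIC))
E
python3 p.py "[(.4445,-.2906,.10,95.5),(.4445,-.2906,.0265,95.5)]"
```

```text
red -0.018 (np.float64(0.4456256626853633), np.float64(0.29380043864730293), 0.0169292)
red 0.01 (np.float64(0.4454301873970204), np.float64(0.321799756307054), 0.022882)
blue -0.018 (np.float64(0.44447477645463596), np.float64(-0.2905828684293908), 0.0169292)
blue 0.01 (np.float64(0.4471584575252022), np.float64(-0.31845396198367176), 0.022882)
t 5.3 pos [ 4.385e-01 -1.000e-04  1.193e-01] yaw 100.2 q6 -1.81 w 0.156 F [ 0.1 -0.1 -0.2] grip 29.5
(0.4445, -0.2906, 0.1) shift [0.181, -1.148, 0.077] turn [0.001, -0.001, 0.103] rows 7.0
(0.4445, -0.2906, 0.0265) shift [0.181, -1.148, 0.371] turn [0.001, -0.001, 0.103] rows 1.8
```

View pics/s3.png

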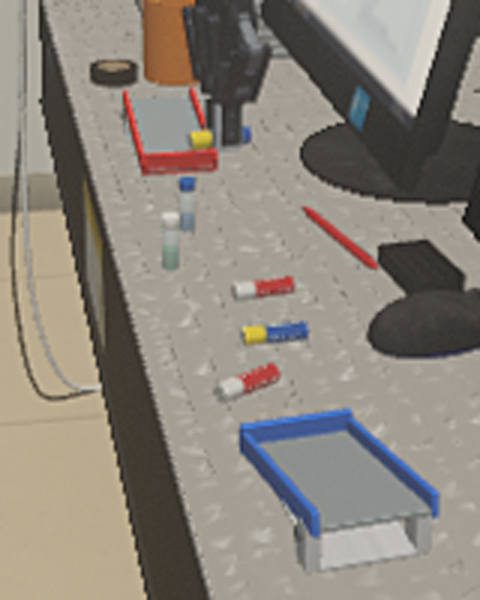

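Cell held firmly crosswise between the fingers, at (220,137); the vials stand. I'll tilt the tool 12° to match the floor.

```bash
sed -i 's/for x,y,z,a in wps:/for x,y,z,a,*tl in wps:/; s/a=np.radians(a); Y=.*; Z=\[0,0,-1\];/a=np.radians(a); tt=np.radians(tl[0] if tl else 0); c,s=np.cos,np.sin; Y=[c(a)*c(tt),s(a)*c(tt),s(tt)]; Z=[c(a)*s(tt),s(a)*s(tt),-c(tt)];/' p.py
python3 p.py "[(.4445,-.245,.10,95.5),(.4445,-.2906,.08,95.5,-12),(.4445,-.2906,.0215,95.5,-12)]"
```

```text
t 5.3 pos [ 4.385e-01 -1.000e-04  1.193e-01] yaw 100.2 q6 -1.81 w 0.156 F [ 0.1 -0.1 -0.2] grip 29.5
(0.4445, -0.245, 0.1) shift [0.149, -0.969, 0.077] turn [0.001, -0.001, 0.103] rows 5.9
(0.4445, -0.2906, 0.08) shift [0.181, -1.148, 0.157] turn [0.267, 0.009, 0.103] rows 1.7
(0.4445, -0.2906, 0.0215) shift [0.181, -1.148, 0.391] turn [0.267, 0.009, 0.103] rows 1.4
```

Request:
play_rows --rows '[[[0.15,-0.97,0.08],[0,0,0.1]],[[0.15,-0.97,0.08],[0,0,0.1]],[[0.15,-0.97,0.08],[0,0,0.1]],[[0.15,-0.97,0.08],[0,0,0.1]],[[0.15,-0.97,0.08],[0,0,0.1]],[[0.15,-0.97,0.08],[0,0,0.1]],[[0.15,-0.97,0.08],[0.1,0,0.1]],[[0.15,-0.97,0.08],[0.267,0.01,0.1]],[[0.15,-0.97,0.08],[0.267,0.01,0.1]],[[0.15,-0.97,0.08],[0.267,0.01,0.1]]]'

```text
time: 6.13
tool_pos: [0.4454, -0.2422, 0.0988]
tcp_rot: [-0.165, 3.111, -0.323]
wrist_force: [0.7, 0.2, 0.1]
width: 0.153
grip_force: 29.6
```

```bash
python3 p.py "[(.4445,-.2906,.08,95.5,-12),(.4445,-.2906,.0215,95.5,-12)]"
```

```text
t 6.13 pos [ 0.4454 -0.2422  0.0988] yaw 96.1 q6 -1.96 w 0.153 F [0.7 0.2 0.1] grip 29.6
(0.4445, -0.2906, 0.08) shift [0.024, -0.173, 0.113] turn [0.003, 0.0, 0.013] rows 1.2
(0.4445, -0.2906, 0.0215) shift [0.024, -0.125, 0.342] turn [0.003, 0.0, 0.013] rows 1.4
```

Request:
play_rows --rows '[[[0.024,-0.163,0.11],[0,0,0.01]],[[0.024,-0.163,0.11],[0,0,0.01]],[[0.024,-0.163,0.11],[0,0,0.01]],[[0.024,-0.14,0.22],[0,0,0.01]],[[0.024,-0.115,0.34],[0,0,0.01]],[[0.024,-0.115,0.34],[0,0,0.01]],[[0.024,-0.115,0.34],[0,0,0.01]],[[0.024,-0.115,0.34],[0,0,0.01]],[[0.024,-0.115,0.34],[0,0,0.01]]]'

```text
time: 6.88
tool_pos: [0.446, -0.2918, 0.025]
tcp_rot: [-0.145, 3.106, -0.329]
wrist_force: [0.3, -0.5, -0.4]
width: 0.153
grip_force: 29.7
```

```bash
python3 p.py "[(.4445,-.2906,.0215,95.5,-12)]";  python3 - <<'E'
from h import *
c=cams.read_camera("side"); cv2.imwrite("pics/s4.png",cv2.resize(c["image"][190:310,230:350,::-1],None,fx=4,fy=4,interpolation=cv2.INTER_CUBIC))
E
```

```text
t 6.88 pos [ 0.446  -0.2918  0.025 ] yaw 95.3 q6 -1.98 w 0.153 F [ 0.3 -0.5 -0.4] grip 29.7
(0.4445, -0.2906, 0.0215) shift [0.006, 0.008, 0.012] turn [-0.003, 0.005, -0.004] rows 0.1
```

View pics/s4.png

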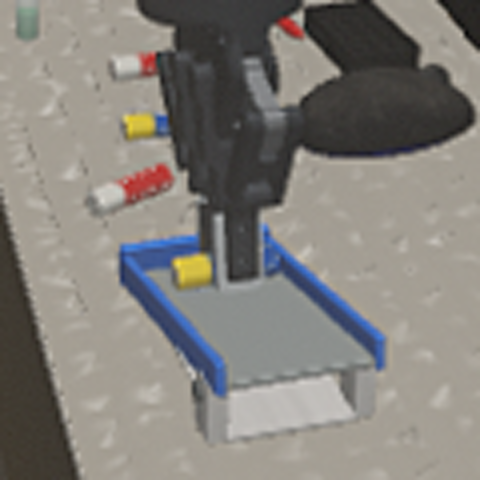

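The cell is between the blue rails at (190,270), across the lane, fingers clear. Lower a little, release, lift along the tool.

Request:
play_rows --rows '[[[0.004,0,0.01],[0,0,0]],[[0.004,0,0.01],[0,0,0]],[[0.004,0,0.01],[0,0,0]]]'

```text
time: 7.18
tool_pos: [0.4436, -0.292, 0.0211]
tcp_rot: [-0.144, 3.108, -0.328]
wrist_force: [-0.6, -0.9, -0.3]
width: 0.156
grip_force: 29.7
```

Request:
play_rows --rows '[[[0,0,0],[0,0,0]],[[0,0,0],[0,0,0]],[[0,0,0],[0,0,0]],[[0,0,0],[0,0,0]],[[0,0,0],[0,0,0]],[[0,0,-0.1],[0,0,0]],[[0,0,-0.2],[0,0,0]],[[0,0,-0.35],[0,0,0]],[[0,0,-0.35],[0,0,0]],[[0,0,-0.35],[0,0,0]]]' --claw -0.25

```text
time: 8.02
tool_pos: [0.4438, -0.2746, 0.1091]
tcp_rot: [-0.144, 3.103, -0.332]
wrist_force: [-0.6, 0.1, -0.3]
width: 0.374
grip_force: 0.0
```

```bash
python3 p.py "[(.4603,-.1051,.09,91.3),(.4603,-.1051,.0015,91.3)]";  python3 - <<'E'
from h import *
c=cams.read_camera("side"); cv2.imwrite("pics/s5.png",cv2.resize(c["image"][190:310,230:350,::-1],None,fx=4,fy=4,interpolation=cv2.INTER_CUBIC))
E
```

```text
t 8.02 pos [ 0.4438 -0.2746  0.1091] yaw 95.3 q6 -2.01 w 0.374 F [-0.6  0.1 -0.3] grip 0.0
(0.4603, -0.1051, 0.09) shift [-0.129, 0.67, -0.066] turn [-0.271, 0.019, 0.089] rows 4.1
(0.4603, -0.1051, 0.0015) shift [-0.126, 0.745, 0.28] turn [-0.271, 0.019, 0.089] rows 2.1
```

View pics/s5.png

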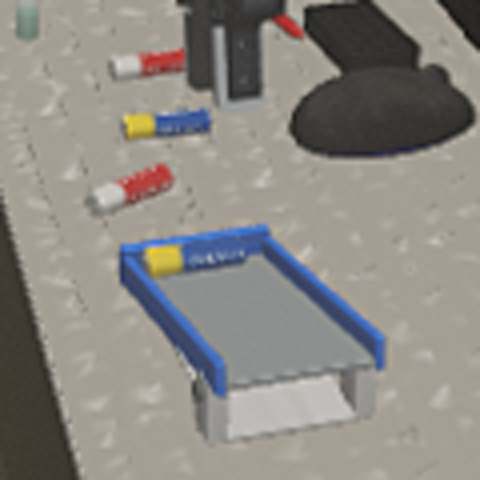

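The blue cell lies against the stop at (165–245, 258). Next, the second blue cell.

Request:
play_rows --rows '[[[-0.13,0.67,-0.066],[-0.27,0.02,0.09]],[[-0.13,0.67,-0.066],[-0.27,0.02,0.09]],[[-0.13,0.67,-0.066],[-0.27,0.02,0.09]],[[-0.13,0.67,-0.066],[-0.27,0.02,0.09]],[[-0.13,0.67,-0.066],[-0.27,0.02,0.09]],[[-0.13,0.67,-0.066],[-0.27,0.02,0.09]],[[-0.13,0.67,-0.066],[-0.27,0.02,0.09]],[[-0.13,0.67,-0.066],[-0.27,0.02,0.09]]]' --claw 0

```text
time: 8.73
tool_pos: [0.458, -0.105, 0.0868]
tcp_rot: [0.033, -3.134, -0.003]
wrist_force: [0.1, -0.2, 0.8]
width: 0.504
grip_force: 0.0
```

```bash
python3 p.py "[(.4603,-.1051,.0015,91.3)]"
```

```text
t 8.73 pos [ 0.458  -0.105   0.0868] yaw 91.2 q6 -1.87 w 0.504 F [ 0.1 -0.2  0.8] grip 0.0
(0.4603, -0.1051, 0.0015) shift [-0.012, -0.001, 0.341] turn [0.003, -0.009, -0.002] rows 2.0
```

Request:
play_rows --rows '[[[-0.01,0,0.15],[0,-0.006,0]],[[-0.01,0,0.25],[0,-0.006,0]],[[-0.01,0,0.34],[0,-0.006,0]],[[-0.01,0,0.34],[0,-0.006,0]],[[-0.01,0,0.34],[0,-0.006,0]],[[-0.01,0,0.34],[0,-0.006,0]],[[-0.01,0,0.34],[0,-0.006,0]]]'

```text
time: 9.32
tool_pos: [0.4609, -0.1048, 0.0033]
tcp_rot: [0.032, -3.141, -0.003]
wrist_force: [-0.2, 0.4, 0.6]
width: 0.5
grip_force: 0.0
```

```bash
python3 p.py "[(.4603,-.1051,.0015,91.3)]"
```

```text
t 9.32 pos [ 0.4609 -0.1048  0.0033] yaw 91.2 q6 -1.87 w 0.5 F [-0.2  0.4  0.6] grip 0.0
(0.4603, -0.1051, 0.0015) shift [0.002, -0.001, 0.007] turn [0.002, -0.0, -0.003] rows 0.0
```

Request:
play_rows --rows '[[[0,0,0.009],[0,0,0]],[[0,0,0.009],[0,0,0]],[[0,0,0.009],[0,0,0]],[[0,0,0.009],[0,0,0]],[[0,0,0.009],[0,0,0]],[[0,0,0.009],[0,0,0]],[[0,0,0.009],[0,0,0]],[[0,0,0.009],[0,0,0]],[[0,0,0.009],[0,0,0]],[[0,0,0.009],[0,0,0]],[[0,0,-0.15],[0,0,0]],[[0,0,-0.3],[0,0,0]],[[0,0,-0.4],[0,0,0]],[[0,0,-0.4],[0,0,0]],[[0,0,-0.4],[0,0,0]],[[0,0,-0.4],[0,0,0]]]' --claw -1

```text
time: 10.65
tool_pos: [0.4598, -0.1038, 0.1016]
tcp_rot: [0.034, -3.139, -0.004]
wrist_force: [-0.6, 0.1, -0.8]
width: 0.155
grip_force: 29.5
```

```bash
python3 p.py "[(.4470,-.27,.10,95.5,-12),(.4470,-.3165,.075,95.5,-12),(.4470,-.3165,.027,95.5,-12)]"
```

```text
t 10.65 pos [ 0.4598 -0.1038  0.1016] yaw 91.2 q6 -1.87 w 0.155 F [-0.6  0.1 -0.8] grip 29.5
(0.447, -0.27, 0.1) shift [0.065, -0.663, 0.005] turn [0.27, -0.013, -0.094] rows 4.0
(0.447, -0.3165, 0.075) shift [0.069, -0.85, 0.104] turn [0.27, -0.013, -0.094] rows 1.3
(0.447, -0.3165, 0.027) shift [0.068, -0.85, 0.296] turn [0.27, -0.013, -0.094] rows 1.2
```

Request:
play_rows --rows '[[[0.065,-0.66,0],[0.27,-0.013,-0.094]],[[0.065,-0.66,0],[0.27,-0.013,-0.094]],[[0.065,-0.66,0],[0.27,-0.013,-0.094]],[[0.065,-0.66,0],[0.27,-0.013,-0.094]],[[0.065,-0.66,0],[0.27,-0.013,-0.094]],[[0.065,-0.66,0],[0.27,-0.013,-0.094]],[[0.069,-0.85,0.1],[0.27,-0.013,-0.094]],[[0.069,-0.85,0.1],[0.27,-0.013,-0.094]],[[0.069,-0.85,0.1],[0.27,-0.013,-0.094]],[[0.069,-0.85,0.1],[0.27,-0.013,-0.094]],[[0.069,-0.85,0.1],[0.27,-0.013,-0.094]],[[0.069,-0.85,0.1],[0.27,-0.013,-0.094]]]'

```text
time: 11.65
tool_pos: [0.4479, -0.3157, 0.077]
tcp_rot: [-0.15, 3.11, -0.327]
wrist_force: [0.8, -1.1, -0.4]
width: 0.154
grip_force: 29.6
```

```bash
python3 p.py "[(.4470,-.3165,.027,95.5,-12)]"
```

```text
t 11.65 pos [ 0.4479 -0.3157  0.077 ] yaw 95.5 q6 -2.07 w 0.154 F [ 0.8 -1.1 -0.4] grip 29.6
(0.447, -0.3165, 0.027) shift [0.004, 0.039, 0.196] turn [-0.0, 0.001, 0.001] rows 1.2
```

Request:
play_rows --rows '[[[0.004,0.02,0.1],[0,0,0]],[[0.004,0.039,0.195],[0,0,0]],[[0.004,0.039,0.195],[0,0,0]],[[0.004,0.039,0.195],[0,0,0]],[[0.004,0.039,0.195],[0,0,0]],[[0.004,0.039,0.195],[0,0,0]]]'

```text
time: 12.15
tool_pos: [0.4482, -0.3181, 0.0291]
tcp_rot: [-0.149, 3.107, -0.33]
wrist_force: [-0.1, 0.1, -0.4]
width: 0.153
grip_force: 29.6
```

```bash
python3 p.py "[(.4470,-.3165,.027,95.5,-12)]"
```

```text
t 12.15 pos [ 0.4482 -0.3181  0.0291] yaw 95.5 q6 -2.04 w 0.153 F [-0.1  0.1 -0.4] grip 29.6
(0.447, -0.3165, 0.027) shift [0.004, 0.009, 0.007] turn [-0.003, 0.004, -0.001] rows 0.1
```

Request:
play_rows --rows '[[[0,0.005,0.006],[0,0,0]],[[0,0.005,0.006],[0,0,0]],[[0,0.005,0.006],[0,0,0]]]'

```text
time: 12.4
tool_pos: [0.4471, -0.3169, 0.0262]
tcp_rot: [-0.148, 3.109, -0.328]
wrist_force: [-0.3, -0.1, -1.2]
width: 0.154
grip_force: 29.6
```

Request:
play_rows --rows '[[[0,0,0],[0,0,0]],[[0,0,0],[0,0,0]],[[0,0,0],[0,0,0]],[[0,0,0],[0,0,0]],[[0,0,0],[0,0,0]],[[0,0,-0.1],[0,0,0]],[[0,0,-0.2],[0,0,0]],[[0,0,-0.35],[0,0,0]],[[0,0,-0.35],[0,0,0]],[[0,0,-0.35],[0,0,0]]]' --claw -0.25

```text
time: 13.23
tool_pos: [0.4471, -0.2996, 0.1142]
tcp_rot: [-0.148, 3.104, -0.332]
wrist_force: [0.1, 1.1, -0.3]
width: 0.377
grip_force: 0.0
```

```bash
python3 p.py "[(.425,-.172,.09,113.5),(.425,-.172,.0015,113.5)]";  python3 - <<'E'
from h import *
c=cams.read_camera("side"); cv2.imwrite("pics/s6.png",cv2.resize(c["image"][190:310,230:350,::-1],None,fx=4,fy=4,interpolation=cv2.INTER_CUBIC))
E
```

```text
t 13.23 pos [ 0.4471 -0.2996  0.1142] yaw 95.4 q6 -2.06 w 0.377 F [ 0.1  1.1 -0.3] grip 0.0
(0.425, -0.172, 0.09) shift [0.04, 0.525, -0.015] turn [-0.271, -0.035, -0.399] rows 3.2
(0.425, -0.172, 0.0015) shift [0.042, 0.6, 0.331] turn [-0.271, -0.035, -0.399] rows 2.1
```

View pics/s6.png

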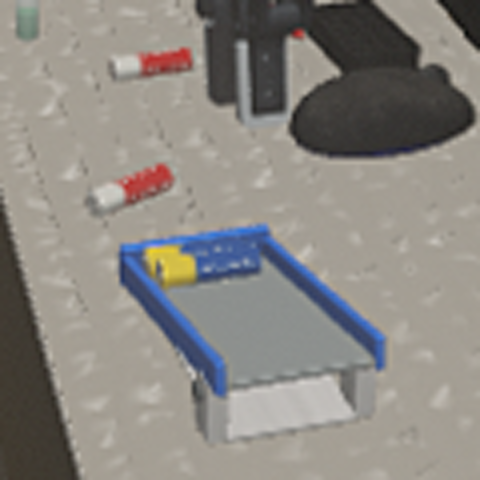

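Both blue cells lie at the stop, side by side at (200,262). Now the nearer red cell.

Request:
play_rows --rows '[[[0.04,0.525,-0.015],[-0.27,-0.035,-0.4]],[[0.04,0.525,-0.015],[-0.27,-0.035,-0.4]],[[0.04,0.525,-0.015],[-0.27,-0.035,-0.4]],[[0.04,0.525,-0.015],[-0.27,-0.035,-0.4]],[[0.04,0.525,-0.015],[-0.27,-0.035,-0.4]],[[0.04,0.525,-0.015],[-0.27,-0.035,-0.4]],[[0.04,0.525,-0.015],[-0.27,-0.035,-0.4]],[[0.04,0.525,-0.015],[-0.27,-0.035,-0.4]]]' --claw 0

```text
time: 13.95
tool_pos: [0.4232, -0.172, 0.0875]
tcp_rot: [0.637, -3.072, -0.004]
wrist_force: [-0.2, -1.2, 0.5]
width: 0.497
grip_force: 0.0
```

```bash
python3 p.py "[(.425,-.172,.0015,113.5)]"
```

```text
t 13.95 pos [ 0.4232 -0.172   0.0875] yaw 113.4 q6 -2.42 w 0.497 F [-0.2 -1.2  0.5] grip 0.0
(0.425, -0.172, 0.0015) shift [-0.008, -0.004, 0.344] turn [0.004, -0.005, -0.001] rows 2.1
```

Request:
play_rows --rows '[[[-0.005,0,0.15],[0,0,0]],[[-0.005,0,0.25],[0,0,0]],[[-0.005,0,0.346],[0,0,0]],[[-0.005,0,0.346],[0,0,0]],[[-0.005,0,0.346],[0,0,0]],[[-0.005,0,0.346],[0,0,0]],[[-0.005,0,0.346],[0,0,0]]]'

```text
time: 14.53
tool_pos: [0.4236, -0.1707, 0.0012]
tcp_rot: [0.638, -3.072, -0.005]
wrist_force: [-0.3, -0.3, 0.4]
width: 0.502
grip_force: 0.0
```

```bash
python3 p.py "[(.425,-.172,.0015,113.5)]"
```

```text
t 14.53 pos [ 0.4236 -0.1707  0.0012] yaw 113.5 q6 -2.42 w 0.502 F [-0.3 -0.3  0.4] grip 0.0
(0.425, -0.172, 0.0015) shift [-0.003, -0.007, -0.001] turn [0.005, -0.005, -0.001] rows 0.0
```

Request:
play_rows --rows '[[[-0.004,-0.004,0],[0,0,0]],[[-0.004,-0.004,0],[0,0,0]],[[-0.004,-0.004,0],[0,0,0]],[[-0.004,-0.004,0],[0,0,0]],[[-0.004,-0.004,0],[0,0,0]],[[-0.004,-0.004,0],[0,0,0]],[[-0.004,-0.004,0],[0,0,0]],[[-0.004,-0.004,0],[0,0,0]],[[-0.004,-0.004,0],[0,0,0]],[[-0.004,-0.004,0],[0,0,0]],[[0,0,-0.15],[0,0,0]],[[0,0,-0.3],[0,0,0]],[[0,0,-0.5],[0,0,0]],[[0,0,-0.5],[0,0,0]],[[0,0,-0.5],[0,0,0]],[[0,0,-0.5],[0,0,0]]]' --claw -1

```text
time: 15.87
tool_pos: [0.4239, -0.1705, 0.1257]
tcp_rot: [0.639, -3.072, -0.005]
wrist_force: [0.2, 0.6, -1.6]
width: 0.156
grip_force: 29.5
```

```bash
python3 p.py "[(.445,.03,.125,95),(.4456,.2938,.12,90.4,12)]"
```

```text
t 15.87 pos [ 0.4239 -0.1705  0.1257] yaw 113.5 q6 -2.42 w 0.156 F [ 0.2  0.6 -1.6] grip 29.5
(0.445, 0.03, 0.125) shift [-0.397, 0.702, 0.004] turn [0.004, -0.005, 0.411] rows 4.8
(0.4456, 0.2938, 0.12) shift [-0.82, 1.668, 0.026] turn [-0.259, -0.059, 0.511] rows 6.3
```

Request:
play_rows --rows '[[[-0.4,0.7,0],[0,0,0.41]],[[-0.4,0.7,0],[0,0,0.41]],[[-0.4,0.7,0],[0,0,0.41]],[[-0.4,0.7,0],[0,0,0.41]],[[-0.4,0.7,0],[0,0,0.41]],[[-0.4,0.7,0],[0,0,0.41]],[[-0.4,0.7,0],[0,0,0.41]]]'

```text
time: 16.45
tool_pos: [0.4437, 0.0323, 0.1233]
tcp_rot: [0.146, -3.128, -0.005]
wrist_force: [-0.4, 0.7, -0.3]
width: 0.152
grip_force: 29.5
```

```bash
python3 p.py "[(.4456,.25,.10,90.4,12),(.4456,.2938,.08,90.4,12)]"
```

```text
t 16.45 pos [0.4437 0.0323 0.1233] yaw 95.3 q6 -1.65 w 0.152 F [-0.4  0.7 -0.3] grip 29.5
(0.4456, 0.25, 0.1) shift [-0.09, 0.866, 0.096] turn [-0.262, -0.025, 0.108] rows 5.3
(0.4456, 0.2938, 0.08) shift [-0.107, 1.04, 0.176] turn [-0.262, -0.025, 0.108] rows 1.2
```

Request:
play_rows --rows '[[[-0.09,0.87,0.09],[-0.262,-0.025,0.108]],[[-0.09,0.87,0.09],[-0.262,-0.025,0.108]],[[-0.09,0.87,0.09],[-0.262,-0.025,0.108]],[[-0.09,0.87,0.09],[-0.262,-0.025,0.108]],[[-0.09,0.87,0.09],[-0.262,-0.025,0.108]],[[-0.09,0.87,0.09],[-0.262,-0.025,0.108]],[[-0.09,0.87,0.09],[-0.262,-0.025,0.108]],[[-0.09,0.87,0.09],[-0.262,-0.025,0.108]],[[-0.09,0.87,0.09],[-0.262,-0.025,0.108]]]'

```text
time: 17.2
tool_pos: [0.4484, 0.2466, 0.1029]
tcp_rot: [-0.002, 3.122, 0.325]
wrist_force: [-0.8, 0.7, 0.1]
width: 0.155
grip_force: 29.6
```

```bash
python3 p.py "[(.4456,.2938,.08,90.4,12),(.4456,.2938,.0215,90.4,12)]"
```

```text
t 17.2 pos [0.4484 0.2466 0.1029] yaw 90.1 q6 -1.4 w 0.155 F [-0.8  0.7  0.1] grip 29.6
(0.4456, 0.2938, 0.08) shift [0.011, 0.166, 0.129] turn [-0.003, 0.006, -0.006] rows 1.3
(0.4456, 0.2938, 0.0215) shift [0.012, 0.118, 0.358] turn [-0.003, 0.006, -0.006] rows 1.4
```

Request:
play_rows --rows '[[[0.011,0.163,0.126],[0,0,0]],[[0.011,0.163,0.126],[0,0,0]],[[0.011,0.163,0.126],[0,0,0]],[[0.011,0.135,0.25],[0,0,0]],[[0.011,0.115,0.345],[0,0,0]],[[0.011,0.115,0.345],[0,0,0]],[[0.011,0.115,0.345],[0,0,0]],[[0.011,0.115,0.345],[0,0,0]],[[0.011,0.115,0.345],[0,0,0]]]'

```text
time: 17.95
tool_pos: [0.4483, 0.2945, 0.0278]
tcp_rot: [-0.003, 3.116, 0.329]
wrist_force: [0.2, 0.4, 0.7]
width: 0.156
grip_force: 29.6
```

```bash
python3 p.py "[(.4456,.2938,.0215,90.4,12)]";  python3 - <<'E'
from h import *
c=cams.read_camera("side"); cv2.imwrite("pics/s7.png",cv2.resize(c["image"][110:230,190:310,::-1],None,fx=4,fy=4,interpolation=cv2.INTER_CUBIC))
E
```

```text
t 17.95 pos [0.4483 0.2945 0.0278] yaw 90.2 q6 -1.36 w 0.156 F [0.2 0.4 0.7] grip 29.6
(0.4456, 0.2938, 0.0215) shift [0.011, -0.008, 0.024] turn [0.001, 0.012, -0.005] rows 0.2
```

View pics/s7.png

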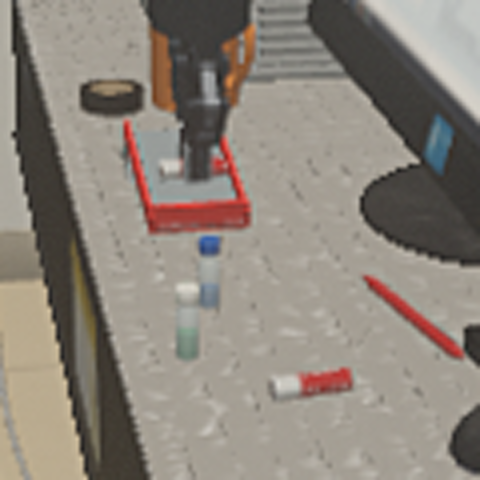

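The red cell is across the red lane at (160–228,168), a bit toward the far rail; shift 5 mm nearer, lower, release.

Request:
play_rows --rows '[[[0.02,0,0],[0,0,0]],[[0.02,0,0],[0,0,0]],[[0.022,-0.005,0.02],[0,0.01,0]],[[0.022,-0.005,0.02],[0,0.01,0]],[[0.022,-0.005,0.02],[0,0.01,0]],[[0.022,-0.005,0.02],[0,0.01,0]]]'

```text
time: 18.5
tool_pos: [0.441, 0.2943, 0.0204]
tcp_rot: [0.005, -3.122, -0.327]
wrist_force: [-0.4, 1.0, 0.1]
width: 0.153
grip_force: 29.6
```

Request:
play_rows --rows '[[[0,0,0],[0,0,0]],[[0,0,0],[0,0,0]],[[0,0,0],[0,0,0]],[[0,0,0],[0,0,0]],[[0,0,0],[0,0,0]],[[0,0,-0.1],[0,0,0]],[[0,0,-0.2],[0,0,0]],[[0,0,-0.4],[0,0,0]],[[0,0,-0.4],[0,0,0]],[[0,0,-0.4],[0,0,0]]]' --claw -0.25

```text
time: 19.33
tool_pos: [0.4447, 0.2745, 0.1228]
tcp_rot: [-0.005, 3.119, 0.332]
wrist_force: [0.2, 0.3, -0.4]
width: 0.373
grip_force: 0.0
```

```bash
python3 p.py "[(.450,.10,.13,95),(.468,-.0292,.09,96.5)]";  python3 - <<'E'
from h import *
c=cams.read_camera("side"); cv2.imwrite("pics/s8.png",cv2.resize(c["image"][110:230,190:310,::-1],None,fx=4,fy=4,interpolation=cv2.INTER_CUBIC))
E
```

```text
t 19.33 pos [0.4447 0.2745 0.1228] yaw 90.2 q6 -1.33 w 0.373 F [ 0.2  0.3 -0.4] grip 0.0
(0.45, 0.1, 0.13) shift [-0.019, -0.676, -0.175] turn [0.269, 0.019, -0.106] rows 4.2
(0.468, -0.0292, 0.09) shift [-0.089, -1.216, -0.127] turn [0.269, 0.022, -0.14] rows 3.3
```

View pics/s8.png

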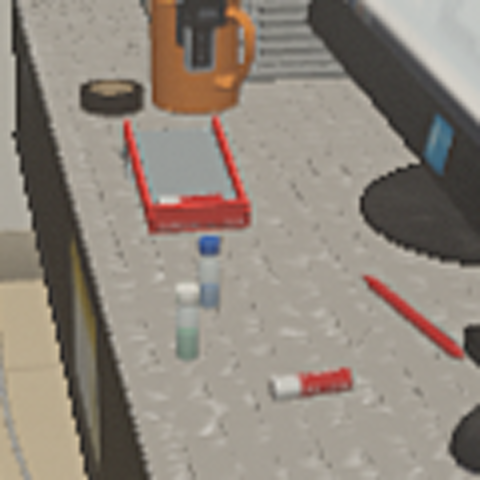

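The red cell has rolled to the stop (160–225,200). Now the last red cell.

Request:
play_rows --rows '[[[-0.02,-0.68,-0.175],[0.27,0.02,-0.106]],[[-0.02,-0.68,-0.175],[0.27,0.02,-0.106]],[[-0.02,-0.68,-0.175],[0.27,0.02,-0.106]],[[-0.02,-0.68,-0.175],[0.27,0.02,-0.106]],[[-0.02,-0.68,-0.175],[0.27,0.02,-0.106]],[[-0.02,-0.68,-0.175],[0.27,0.02,-0.106]],[[-0.02,-0.68,-0.175],[0.27,0.02,-0.106]]]' --claw 0

```text
time: 19.97
tool_pos: [0.446, 0.0981, 0.1244]
tcp_rot: [0.134, -3.127, 0.004]
wrist_force: [-0.7, 0.4, -0.7]
width: 0.502
grip_force: 0.0
```

```bash
python3 p.py "[(.468,-.0292,.09,96.5)]"
```

```text
t 19.97 pos [0.446  0.0981 0.1244] yaw 94.9 q6 -1.49 w 0.502 F [-0.7  0.4 -0.7] grip 0.0
(0.468, -0.0292, 0.09) shift [-0.046, -0.514, 0.138] turn [-0.003, -0.015, -0.035] rows 3.2
```

Request:
play_rows --rows '[[[-0.046,-0.514,0.138],[0,-0.01,-0.035]],[[-0.046,-0.514,0.138],[0,-0.01,-0.035]],[[-0.046,-0.514,0.138],[0,-0.01,-0.035]],[[-0.046,-0.514,0.138],[0,-0.01,-0.035]],[[-0.046,-0.514,0.138],[0,-0.01,-0.035]],[[-0.046,-0.514,0.138],[0,-0.01,-0.035]],[[-0.046,-0.514,0.138],[0,-0.01,-0.035]]]'

```text
time: 20.55
tool_pos: [0.4694, -0.0272, 0.0916]
tcp_rot: [0.183, -3.134, 0.003]
wrist_force: [-0.4, 0.1, -0.2]
width: 0.495
grip_force: 0.0
```

```bash
python3 p.py "[(.468,-.0292,.0015,96.5)]"
```

```text
t 20.55 pos [ 0.4694 -0.0272  0.0916] yaw 96.7 q6 -1.8 w 0.495 F [-0.4  0.1 -0.2] grip 0.0
(0.468, -0.0292, 0.0015) shift [0.006, -0.007, 0.36] turn [-0.002, -0.003, 0.004] rows 2.2
```

Request:
play_rows --rows '[[[0.004,-0.005,0.15],[0,0,0]],[[0.004,-0.005,0.25],[0,0,0]],[[0.004,-0.005,0.355],[0,0,0]],[[0.004,-0.005,0.355],[0,0,0]],[[0.004,-0.005,0.355],[0,0,0]],[[0.004,-0.005,0.355],[0,0,0]],[[0.004,-0.005,0.355],[0,0,0]]]'

```text
time: 21.13
tool_pos: [0.47, -0.03, 0.0048]
tcp_rot: [-0.183, 3.135, -0.005]
wrist_force: [-0.2, 0.6, 0.4]
width: 0.501
grip_force: 0.0
```

```bash
python3 p.py "[(.468,-.0292,.0015,96.5)]"
```

```text
t 21.13 pos [ 0.47   -0.03    0.0048] yaw 96.7 q6 -1.8 w 0.501 F [-0.2  0.6  0.4] grip 0.0
(0.468, -0.0292, 0.0015) shift [0.007, 0.004, 0.013] turn [-0.004, 0.001, 0.004] rows 0.1
```

Request:
play_rows --rows '[[[0.007,0.003,0.012],[0,0,0]],[[0.007,0.003,0.012],[0,0,0]],[[0.007,0.003,0.012],[0,0,0]],[[0.007,0.003,0.012],[0,0,0]],[[0.007,0.003,0.012],[0,0,0]],[[0.007,0.003,0.012],[0,0,0]],[[0.007,0.003,0.012],[0,0,0]],[[0.007,0.003,0.012],[0,0,0]],[[0.007,0.003,0.012],[0,0,0]],[[0.007,0.003,0.012],[0,0,0]],[[0,0,-0.15],[0,0,0]],[[0,0,-0.3],[0,0,0]],[[0,0,-0.48],[0,0,0]],[[0,0,-0.48],[0,0,0]],[[0,0,-0.48],[0,0,0]],[[0,0,-0.48],[0,0,0]]]' --claw -1

```text
time: 22.47
tool_pos: [0.4687, -0.0303, 0.1231]
tcp_rot: [0.181, -3.136, 0.005]
wrist_force: [0.1, 0.2, -1.0]
width: 0.155
grip_force: 29.5
```

```bash
python3 p.py "[(.445,.19,.12,92),(.4435,.27,.10,90.4,12)]"
```

```text
t 22.47 pos [ 0.4687 -0.0303  0.1231] yaw 96.6 q6 -1.8 w 0.155 F [ 0.1  0.2 -1. ] grip 29.5
(0.445, 0.19, 0.12) shift [-0.007, 0.886, 0.01] turn [-0.004, -0.001, 0.102] rows 5.3
(0.4435, 0.27, 0.1) shift [-0.038, 1.205, 0.089] turn [-0.27, -0.015, 0.137] rows 2.0
```

Request:
play_rows --rows '[[[-0.007,0.886,0.01],[0,0,0.1]],[[-0.007,0.886,0.01],[0,0,0.1]],[[-0.007,0.886,0.01],[0,0,0.1]],[[-0.007,0.886,0.01],[0,0,0.1]],[[-0.007,0.886,0.01],[0,0,0.1]],[[-0.007,0.886,0.01],[0,0,0.1]],[[-0.007,0.886,0.01],[0,0,0.1]],[[-0.007,0.886,0.01],[0,0,0.1]]]'

```text
time: 23.13
tool_pos: [0.4429, 0.1899, 0.1174]
tcp_rot: [0.062, -3.135, 0.008]
wrist_force: [1.0, -0.3, -0.5]
width: 0.156
grip_force: 29.6
```

```bash
python3 p.py "[(.444,.27,.11,90.4,12),(.444,.3198,.08,90.4,12)]"
```

```text
t 23.13 pos [0.4429 0.1899 0.1174] yaw 92.3 q6 -1.25 w 0.156 F [ 1.  -0.3 -0.5] grip 29.6
(0.444, 0.27, 0.11) shift [-0.017, 0.32, 0.028] turn [-0.273, -0.012, 0.041] rows 1.9
(0.444, 0.3198, 0.08) shift [-0.026, 0.52, 0.147] turn [-0.273, -0.012, 0.041] rows 1.4
```

Request:
play_rows --rows '[[[-0.017,0.32,0.028],[-0.27,-0.012,0.04]],[[-0.017,0.32,0.028],[-0.27,-0.012,0.04]],[[-0.017,0.32,0.028],[-0.27,-0.012,0.04]],[[-0.017,0.32,0.028],[-0.27,-0.012,0.04]],[[-0.026,0.52,0.14],[-0.27,-0.012,0.04]],[[-0.026,0.52,0.14],[-0.27,-0.012,0.04]],[[-0.026,0.52,0.14],[-0.27,-0.012,0.04]],[[-0.026,0.52,0.14],[-0.27,-0.012,0.04]],[[-0.026,0.52,0.14],[-0.27,-0.012,0.04]]]'

```text
time: 23.88
tool_pos: [0.4465, 0.319, 0.0843]
tcp_rot: [-0.008, 3.121, 0.326]
wrist_force: [0.2, -1.0, -0.3]
width: 0.164
grip_force: 29.6
```

```bash
python3 p.py "[(.444,.3198,.027,90.4,12)]"
```

```text
t 23.88 pos [0.4465 0.319  0.0843] yaw 90.3 q6 -1.27 w 0.164 F [ 0.2 -1.  -0.3] grip 29.6
(0.444, 0.3198, 0.027) shift [0.011, -0.044, 0.225] turn [-0.002, 0.006, -0.001] rows 1.4
```

Request:
play_rows --rows '[[[0.01,-0.02,0.11],[0,0.005,0]],[[0.01,-0.044,0.22],[0,0.005,0]],[[0.01,-0.044,0.22],[0,0.005,0]],[[0.01,-0.044,0.22],[0,0.005,0]],[[0.01,-0.044,0.22],[0,0.005,0]],[[0.01,-0.044,0.22],[0,0.005,0]]]'

```text
time: 24.38
tool_pos: [0.446, 0.3212, 0.0306]
tcp_rot: [-0.009, 3.121, 0.33]
wrist_force: [0.4, 0.5, -0.3]
width: 0.157
grip_force: 29.6
```

```bash
python3 p.py "[(.444,.3198,.027,90.4,12)]"; python3 - <<'E'
from h import *
c=cams.read_camera("side"); cv2.imwrite("pics/s9.png",cv2.resize(c["image"][110:230,190:310,::-1],None,fx=4,fy=4,interpolation=cv2.INTER_CUBIC))
E
```

```text
t 24.38 pos [0.446  0.3212 0.0306] yaw 90.3 q6 -1.31 w 0.157 F [ 0.4  0.5 -0.3] grip 29.6
(0.444, 0.3198, 0.027) shift [0.008, -0.008, 0.013] turn [0.002, 0.006, -0.001] rows 0.1
```

View pics/s9.png

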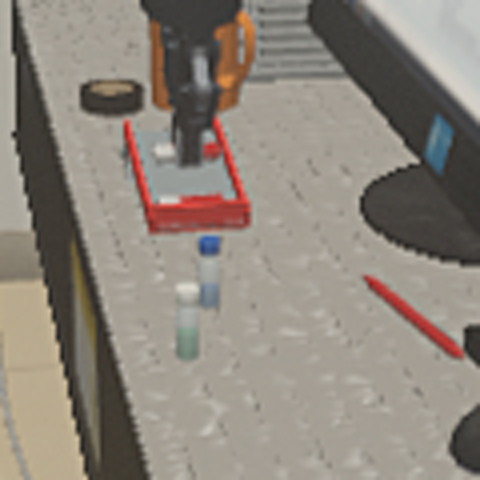

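The last cell sits across the red lane at (155–220,152), the first one at the stop (160–225,200). Shift 3 mm nearer, lower, release.

Request:
play_rows --rows '[[[0.013,-0.005,0],[0,0,0]],[[0.013,-0.005,0.012],[0,0,0]],[[0.013,-0.005,0.012],[0,0,0]],[[0.013,-0.005,0.012],[0,0,0]]]'

```text
time: 24.77
tool_pos: [0.4408, 0.3201, 0.0252]
tcp_rot: [-0.009, 3.124, 0.328]
wrist_force: [0.2, -0.1, -0.8]
width: 0.153
grip_force: 29.6
```

Request:
play_rows --rows '[[[0,0,0],[0,0,0]],[[0,0,0],[0,0,0]],[[0,0,0],[0,0,0]],[[0,0,0],[0,0,0]],[[0,0,0],[0,0,0]],[[0,0,-0.1],[0,0,0]],[[0,0,-0.2],[0,0,0]],[[0,0,-0.45],[0,0,0]],[[0,0,-0.45],[0,0,0]],[[0,0,-0.45],[0,0,0]],[[0,0,-0.45],[0,0,0]],[[0,0,-0.45],[0,0,0]],[[0,0,-0.45],[0,0,0]]]' --claw -0.25

```text
time: 25.85
tool_pos: [0.4397, 0.2963, 0.1334]
tcp_rot: [0.009, -3.122, -0.326]
wrist_force: [0.4, 0.1, -0.3]
width: 0.374
grip_force: 0.0
```

```bash
python3 p.py; python3 - <<'E'
from h import *
c=cams.read_camera("side"); t=cams.read_camera("top")["image"]
a=cv2.resize(c["image"][110:310,180:350],None,fx=3,fy=3,interpolation=cv2.INTER_CUBIC)[:, :, ::-1]
b=cv2.resize(t[150:210,120:400],(790,169))[:,:,::-1]
cv2.imwrite("pics/s10.png",a); cv2.imwrite("pics/t10.png",b)
E
```

```text
(no output)
```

View pics/s10.png

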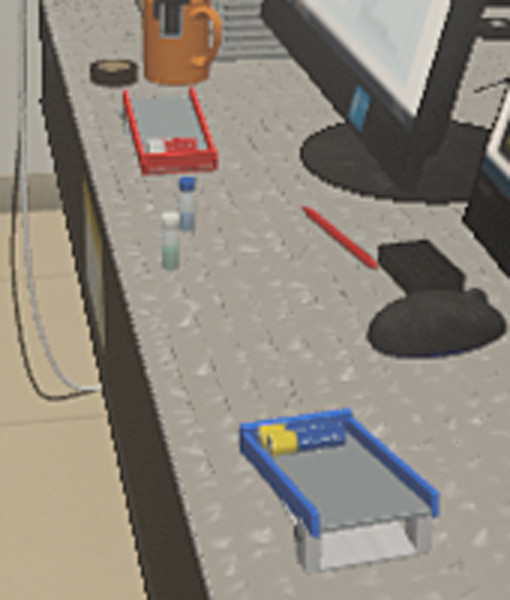

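View pics/t10.png

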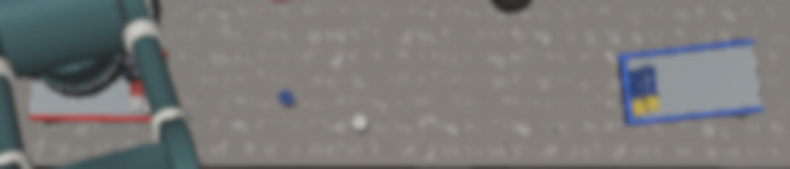

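Both views show all four cells side by side at the stops, the red pair at about (170,146) and the blue pair at about (300,437). Both vials are standing, and the arm is clear.

```bash
python3 -c "
from workcell import bot
print(bot.finish_job())"
```

```text
the job is handed in; nothing more can be done
None
```

The two red cells are in the red rack and the two blue cells in the blue rack, each pair lying across its lane at the stop; both vials are still standing in place. I handed the job in at about 26 s of robot time; the hand-in returned no verdict, so this is from the final camera pictures.

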